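# Clamp a gift box in the packing jig

## Robot

A 6-joint arm with a two-finger parallel gripper is mounted at the origin on the work surface. World frame = base frame: x ahead of the robot, y to its left, z up, the work surface at z = 0. Lengths are in mm, angles in degrees, forces in N, time in s.
With the tool pointing down it reaches from about 300 to 850 mm from the base axis. Payload 4.2 kg.
Tool frame: the origin (TCP) lies at the very end of the fingers, on their centre line; the grasp point (between the pads) lies 19 mm behind it (env.grip_point_offset is the distance from the TCP to the grasp point, in mm); z points along the fingers, y is the line along which they close (so a half turn about z gives the same grasp; the last joint's range is limited). The gripper opens to 91 mm and grips with 3 to 60 N. Pads are 32 mm wide; open, the fingers measure 118 mm over their backs; the gripper's body (76 mm by 178 mm) begins 60 mm behind the grasp point.
Start: joints at [-71.562, 18.312, 89.639, -0, 72.044, -1.146], TCP at [192.734, -541.753, 213.976] pointing down, gripper open.
Joint ranges: [-177.97, 177.97], [-48.28, 115.42], [12.27, 149.76], [-77.06, 257.06], [2.81, 150.46], [-146.56, 146.56]. Speed limits (degrees/s): [147.25, 147.25, 180, 180, 180, 180].

## Interface

Orientations are given as [roll, pitch, yaw] about the fixed x, y, z axes, in that order (R = Rz(yaw) Ry(pitch) Rx(roll)).
In Python, from workcell import env gives the robot as it stands. The module is installed in compiled form; this text tells all that it offers.
- The arm moves only by the tool arm_command, never from a script. Its argument "rows" is a list of rows, each an object with "delta_pos": the shift along the tool's x, y, z in mm, a list of three; "roll": the turn about the tool's z in units of 5 degrees (1.0 is 5 degrees); "jaw": the opening in per cent of the stroke, from 0 (shut) to 100 (fully open). A call has 1 to 20 rows; each row is the pose to reach, as a shift and turn from the pose commanded when the call began, along the tool's axes at that moment; what a row does not reach only later rows make up. A row lasts 1/12 s, in which the tool goes at most 41.7 mm and 7.16 degrees, less where a joint would pass 70% of its speed; a pose out of reach is approached as far as the arm can. A call with a gripper value outside its range is refused whole. The fingers move at their own pace and stop on an object; "squeeze" is the grip in N (left out, the last holds). Time passes only in rows, so rows that repeat a pose let the fingers close. It gives the time, the measured TCP pose, the force, the opening and the grip force at its end, in the units of the state.
- env.state(): the state, without advancing time (a new reading comes with each control period).
- env.grab_frame(name): name is "side" or "top"; returns a dict with "img" (480x640x3 uint8, blue, green, red), "z_map" (480x640 float32, mm along the optical axis (not along the pixel's ray), 0 where there is no reading), "fov_y" (degrees; the focal length in pixels is half the picture's height over the tangent of half this angle, whatever the lens; pixels are square), "cx", "cy" (the principal point, pixels), "R" (3x3) and "t" (3): a world point X has camera coordinates R X + t. Camera axes: x right, y down, z forward; pixel columns grow to the right and rows downward; lengths in mm; the calibration is good to about 2 mm. A picture is of the moment at which its call begins.
- env.job_done(): hands the job in; it is judged then, once.
The state is a dict: "time_s": time; "qpos": joint angles; "qvel": joint speeds; "effort": joint torques, N m; "ee_pos": TCP position; "ee_rot": TCP orientation; "force": force on the tool from outside, world axes, zero at the start; "torque": the same for the moment, N m; "gripper_width": finger opening in mm; "gripper_force": force on a finger pad.
Only numpy, scipy, OpenCV 4.12 (cv2) and the standard library are available. Lean on these libraries where they do the work, as an engineer would, in place of code of your own. Each camera call takes 0.05 s, during which the arm holds its last target. There are 200 camera calls.

## Task

Slide the gift box along the rails of the packing jig until it is fully home against the sprung rubber stop, then tip the upright spring flap behind the stop over towards the box so that it snaps down and its foot clamps the edge of the lid. The box is thin card and the flap is light, so feel your way and push neither hard, do not lift the box out or tip it, and leave everything else on the bench where it is.

Things in the scene. Friction and masses are not known exactly. Their poses are not given: they have to be found in the camera images.
- jig_mid (a point): Packing jig fixed to the bench: plywood board 280 x 270 mm, 12 mm thick. This point: centre of its upper face; x along the rails towards the stop, y across, z up. Two aluminium rails, 18 mm high, run along x from -135 to +65 mm, inner faces at y = +-48 mm. Small things to leave alone lie on the margins outside the rails, all under 35 mm high.
- head_scale (a point): Point of the jig board (x = +34 mm from its centre, y = 0, upper face; axes as the jig): middle of the clamping head's setting range. The aluminium head stands here, set by hand and NOT measured: the face of its stop pad (60 mm wide, 33 mm high, square to the rails) lies anywhere within 22 mm of this point along x and 1 mm in y.
- pad (a joint): How far the sprung rubber stop pad on the head is pressed in (m), 0 untouched, 0.009 bottomed. It gives 1 mm per 1.5 N and comes back when let go. It faces the box, towards -x of the jig.
- flap (a joint): Angle (rad) of the steel over-centre spring flap on the head. 0 at the start, on its open stop: tab leans back from the box, foot raised. Grows as the tab is pulled towards the box. A pull at the tip meets 5 to 12 N at first, falling to nothing at the snap point near 0.7, then it springs on by itself. At 1.0 its foot lies flat on the lid of a box that is home; with no box under it it drops to 1.25.
- flap_scale (a point): Point fixed to the jig, not to the head: where the flap's hinge line (along y) would be with the head in mid-range; truly it is 16 mm behind (+x of) the pad's face, 49 mm above the board. The flap is an L: tab 44 mm wide, 5 mm thick, 65 mm long from the hinge, 0.72 rad back from upright at angle 0 (tip 43 mm behind the hinge, 98 mm above the board); foot 50 mm wide, 22 mm long.
- giftbox_mid (a point): Centre, half-way up, of the loose navy card gift box: 70 mm along its x, 90 mm along its y, 45 mm high, 0.13 to 0.25 kg. It stands on the jig board between the rails, x along them, 3 mm play on either side, 25 to 85 mm short of home at the start. Home: far face touching the pad. If it is short by more than about 6 mm the flap's foot misses the lid.
- ringbox: bystander: ring box 46 mm square, 32 mm high, loose on the jig's margin; origin under it
- stickers: bystander: roll of stickers 48 mm across, 22 mm high, loose on the jig's other margin; origin under it
- bust: bystander: black necklace stand, 230 mm high, on the bench; origin under it
- boxpile: bystander: two stacked navy boxes, 102 mm wide, 102 mm high; origin under it
- pot: bystander: white pot, 76 mm across, 100 mm high; origin under it
Things that resemble listed ones, but are neither listed nor needed, are in the scene too. What is shaped like the part that bears giftbox_mid but purple or yellow is not meant.

How it is judged (in metres and radians):
At the end, for the whole second after the job is handed in: The flap has snapped over and rests with its foot flat on the lid (joint between 0.93 and 1.08 rad, still), which it can only do when the box is home to within about 6 mm; the box stands flat on the jig (tilt under 0.08 rad), at rest, slid up to the head (value of joint flap between 0.93 and 1.08 rad and not (velocity of joint flap above 0.1 rad/s or velocity of joint flap below -0.1 rad/s) and x of giftbox_mid in the frame of jig_mid above -0.034 m and angle between giftbox_mid's own z axis and vertical below 0.08 rad and linear speed of giftbox below 0.02 m/s); the robot touches nothing.
It fails at once if the box is pushed or squeezed with more than 22 N (contact force between the fingers and giftbox above 22 N).
It fails at once if the flap is pushed with more than 18 N (contact force between the fingers and flap above 18 N).
It fails at once if the box is lifted or tipped (angle between giftbox_mid's own z axis and vertical above 0.3 rad or height (world z) of giftbox_mid above 0.06 m).
It fails at once if something else on the bench is moved by more than 20 mm (distance of any of ringbox, stickers, bust, boxpile, pot from where it was at the start of the episode above 0.02 m).
It also fails if it takes over 54 s, if anything falls off the work surface, if the arm or the gripper's body presses on something with over 40 N, if the wrist force passes 120 N, or if a joint passes its speed limit or range.

## Working session

There is one attempt and no reset: what is moved stays moved. The work goes in short steps, Python scripts to look and compute and a tool call to move; the robot and the scene stay as the last step left them, time stands still between calls to the robot, and variables do not carry over. Pictures are saved under pics/ and viewed, at most 10 in all, crops included, and the job is handed in when it is done.

Besides the shell and the picture viewer there is one more tool, called after "Emit:" by a JSON object that holds its "name" and its "arguments". arm_command: Moves the arm, as the interface text tells. Its arguments: {"type":"object","properties":{"rows":{"type":"array"},"squeeze":{"type":"number"}},"required":["rows"]}

```bash
mkdir -p pics; cat > h.py <<'E'
import numpy as np, cv2
from workcell import env
def frame(n):
    f=env.grab_frame(n); f['R']=np.array(f['R']); f['t']=np.array(f['t']).ravel(); f['f']=240/np.tan(np.radians(f['fov_y'])/2); return f
def ray(f,u,v):
    d=f['R'].T@np.array([(u-f['cx'])/f['f'],(v-f['cy'])/f['f'],1]); return -f['R'].T@f['t'],d
def onz(f,u,v,z):
    o,d=ray(f,u,v); return o+d*(z-o[2])/d[2]
def cloud(f):
    v,u=np.mgrid[:480,:640]; z=f['z_map']
    c=np.stack([(u-f['cx'])/f['f']*z,(v-f['cy'])/f['f']*z,z],-1)
    return (c-f['t'])@f['R']
def proj(f,X):
    c=f['R']@np.array(X)+f['t']; return c[0]/c[2]*f['f']+f['cx'],c[1]/c[2]*f['f']+f['cy']
E
python3 - <<'E'
from h import *
import pickle
for n in('top','side'):
    f=frame(n); cv2.imwrite(f'pics/{n}0.png',f['img']); pickle.dump(f,open(n+'0.pkl','wb'))
    print(n,f['f'],f['cx'],f['cy'],-f['R'].T@f['t'],f['R'].round(2).tolist(),(f['z_map']>0).mean())
s=env.state(); print({k:s[k] for k in('time_s','ee_pos','ee_rot','force','gripper_width')})
E
```

```text
top 449.65571460317807 324.1793670101743 234.46568841293814 [ 312.1440887     3.86677231 1101.68084505] [[0.06, -1.0, -0.0], [-0.97, -0.06, -0.22], [0.22, 0.02, -0.98]] 0.996015625
side 507.9859266183005 321.83041712770654 241.29307025081837 [ 276.24492929  964.07287455 1167.60668361] [[-0.96, -0.26, 0.01], [-0.2, 0.72, -0.67], [0.17, -0.65, -0.74]] 0.9962272135416667
{'time_s': 0.1, 'ee_pos': array([ 192.56093153, -541.3124873 ,  213.19300001]), 'ee_rot': array([-1.79906583e+02,  1.13373769e-04,  1.95799472e+01]), 'force': array([-0.00529764, -0.17713433, -0.52635888]), 'gripper_width': 91.1117514716896}
```

View pics/top0.png

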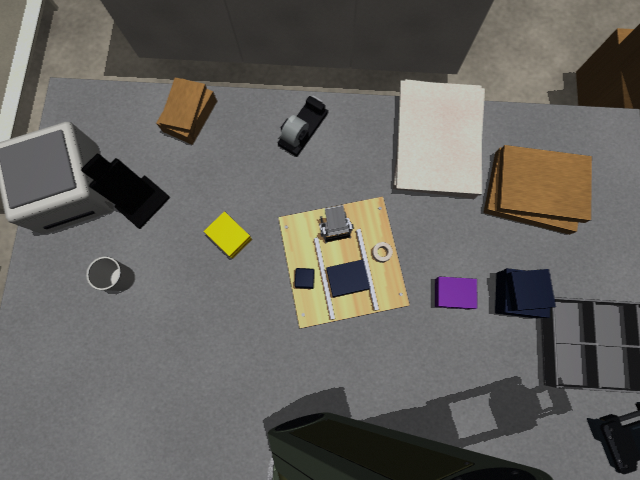

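View pics/side0.png

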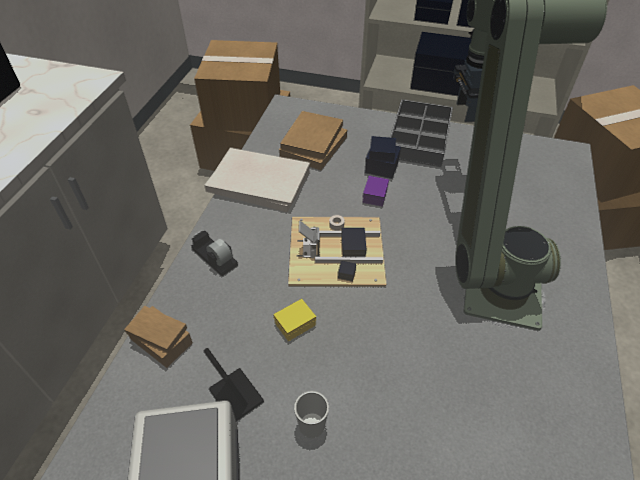

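The top view shows the jig board at about (344,262). The navy box between the rails is at (348,278), the head and flap at (336,222), the ring box at (304,278) and the stickers at (382,252). Candidates for the gift box are navy (348,278), purple (456,292), yellow (228,235) and the navy pile (525,292). Only the one at (348,278) is navy and stands between the rails. I'll measure it and confirm with an enlarged crop.

```bash
cat > meas.py <<'E'
from h import *
import pickle
T=pickle.load(open('top0.pkl','rb')); S=pickle.load(open('side0.pkl','rb'))
P=cloud(T); hsv=cv2.cvtColor(T['img'],cv2.COLOR_BGR2HSV)
m=cv2.inRange(hsv,(12,50,110),(35,170,255)); m[:190]=0;m[335:]=0;m[:,:265]=0;m[:,420:]=0
m=cv2.morphologyEx(m,cv2.MORPH_OPEN,np.ones((3,3)))
v,u=np.nonzero(m); W=np.array([onz(T,a,b,12) for a,b in zip(u,v)])
r=cv2.minAreaRect(W[:,:2].astype(np.float32)); print('board',r,'z med',np.median(P[v,u,2]))
bp=cv2.boxPoints(r); print(bp.round(1))
# rails dir: edge nearest +x
c=np.array(r[0]); a=np.radians(r[2]); cand=[a+k*np.pi/2 for k in range(-4,4)]; yaw=min(cand,key=abs)
R=np.array([[np.cos(yaw),-np.sin(yaw)],[np.sin(yaw),np.cos(yaw)]])
print('c',c,'yaw',np.degrees(yaw))
np.savez('jig.npz',c=c,R=R,yaw=yaw)
for n,f in(('top',T),('side',S)):
    Q=cloud(f); L=(Q[...,:2]-c)@R; z=Q[...,2]; hv=cv2.cvtColor(f['img'],cv2.COLOR_BGR2HSV)
    b=(abs(L[...,0])<140)&(abs(L[...,1])<46)&(z>48)&(z<64)&(hv[...,2]<90)&(L[...,0]<20)
    l=L[b]; print(n,'box',b.sum(),np.percentile(l,[1,50,99],axis=0).round(1).tolist(),np.median(z[b]))
    rr=cv2.minAreaRect(l.astype(np.float32)); print(rr)
    h=(abs(L[...,1])<40)&(L[...,0]>0)&(L[...,0]<140)&(z>20)
    l=L[h];zz=z[h]
    for lo in range(15,125,10):
        k=(zz>=lo)&(zz<lo+10)
        if k.sum()>2: print(n,lo,k.sum(),'x',np.percentile(l[k,0],[2,50,98]).round(1),'y',np.percentile(l[k,1],[2,98]).round(1))
    b=(np.abs(L)<[140,140]).all(-1)&(z<80)
    print(n,'board z',np.median(z[(abs(L[...,0])<130)&(abs(L[...,1])>65)&(abs(L[...,1])<130)&(z<25)]))
E
python3 meas.py
python3 -c "
import cv2
a=cv2.imread('pics/top0.png')[190:335,265:420];b=cv2.imread('pics/side0.png')[205:295,280:395]
a=cv2.resize(a,(540,505),interpolation=2);cv2.imwrite('pics/ca.png',a);cv2.imwrite('pics/cb.png',cv2.resize(b,(760,595),interpolation=2))"
```

```text
board ((495.37445068359375, -25.866607666015625), (279.6219787597656, 271.0428771972656), 15.270537376403809) z med 11.726280036060915
[[ 324.8   68. ]
 [ 396.2 -193.4]
 [ 665.9 -119.8]
 [ 594.6  141.7]]
c [495.37445068 -25.86660767] yaw 15.270537376403809
top box 1138 [[-85.0, -43.8], [-51.3, -0.7], [-16.2, 42.4]] 56.69049950980769
((-50.17689895629883, -0.6250991821289062), (70.32275390625, 87.9978256225586), 0.8896591067314148)
top 15 28 x [50.5 87.8 99.3] y [-31.9  33.7]
top 25 38 x [50.9 60.4 93.9] y [-35.7  36.9]
top 35 69 x [50.9 53.8 66.8] y [-31.   36.8]
top 45 32 x [51.2 54.9 72.5] y [-31.9  34.7]
top 55 28 x [60.8 68.9 75.8] y [-38.1  37.2]
top 65 161 x [60.2 70.  78.4] y [-36.4  35.5]
top 75 169 x [52.7 61.9 87.1] y [-23.5  22.1]
top 85 91 x [83.4 89.8 96.4] y [-21.6  20.7]
top 95 90 x [ 91.2  98.6 104.8] y [-20.4  20.1]
top 105 74 x [101.5 106.4 110.7] y [-21.2  20.1]
top board z 11.783052578145899
side box 519 [[-83.8, -40.0], [-50.2, 5.0], [-16.1, 45.5]] 54.94718078926021
((-49.635921478271484, 1.398834228515625), (69.30903625488281, 89.12410736083984), 0.8126232028007507)
side 15 23 x [62.6 90.4 98.6] y [-23.8  39.7]
side 25 14 x [53.7 64.1 89.3] y [10.7 39.4]
side 35 27 x [53.8 56.7 77.2] y [ 4.7 38. ]
side 45 8 x [56.8 64.  76.7] y [11.  39.5]
side 55 38 x [61.7 68.8 77. ] y [-34.   38.8]
side 65 73 x [55.2 71.3 80. ] y [-27.5  38.8]
side 75 82 x [53.8 77.  89.2] y [-19.3  29.5]
side 85 33 x [85.5 91.4 98.2] y [-17.8  26.2]
side 95 51 x [ 91.7 100.2 108.7] y [-16.5  25.3]
side 105 21 x [102.6 108.2 111.3] y [-15.6  24.9]
side board z 10.486694966288631
```

View pics/ca.png

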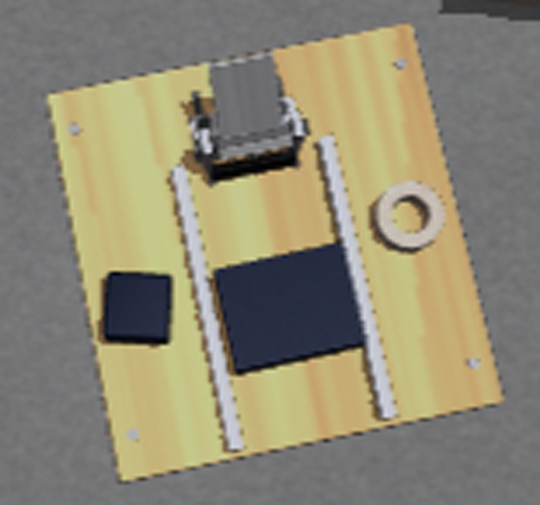

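View pics/cb.png

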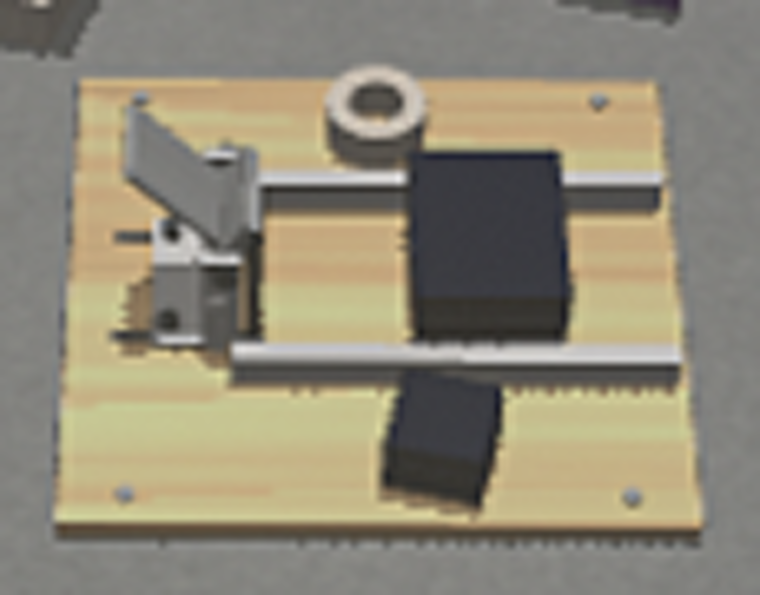

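The crops confirm it: the navy box in the rails is in the top crop at (290,305) and the side crop at (485,240), with the pad facing it and the tab leaning back. In the jig frame the box centre is at x≈-50, the tip at x≈111, z≈110 and the hinge at x≈68. That puts the pad face at x≈52, so the box has about 67 mm to travel. I'll move above the spot behind the box.

Emit:
{"name": "arm_command", "arguments": {"rows": [{"delta_pos":[345,-393,0],"roll":0.86,"jaw":30},{"delta_pos":[345,-393,0],"roll":0.86,"jaw":30},{"delta_pos":[345,-393,0],"roll":0.86,"jaw":30},{"delta_pos":[345,-393,0],"roll":0.86,"jaw":30},{"delta_pos":[345,-393,0],"roll":0.86,"jaw":30},{"delta_pos":[345,-393,0],"roll":0.86,"jaw":30},{"delta_pos":[345,-393,0],"roll":0.86,"jaw":30},{"delta_pos":[345,-393,0],"roll":0.86,"jaw":30},{"delta_pos":[345,-393,0],"roll":0.86,"jaw":30},{"delta_pos":[345,-393,0],"roll":0.86,"jaw":30},{"delta_pos":[345,-393,0],"roll":0.86,"jaw":30},{"delta_pos":[345,-393,0],"roll":0.86,"jaw":30},{"delta_pos":[345,-393,0],"roll":0.86,"jaw":30},{"delta_pos":[345,-393,0],"roll":0.86,"jaw":30},{"delta_pos":[345,-393,0],"roll":0.86,"jaw":30},{"delta_pos":[345,-393,0],"roll":0.86,"jaw":30},{"delta_pos":[345,-393,0],"roll":0.86,"jaw":30},{"delta_pos":[345,-393,0],"roll":0.86,"jaw":30},{"delta_pos":[345,-393,0],"roll":0.86,"jaw":30}], "squeeze": 5}}

```text
time_s: 1.68
ee_pos: [385.8, -56.8, 213.9]
ee_rot: [180.0, 0.0, 15.2]
force: [-0.0, 0.4, -0.1]
gripper_width: 27.1
gripper_force: 0.0
```

Emit:
{"name": "arm_command", "arguments": {"rows": [{"delta_pos":[-2,0,35],"roll":0,"jaw":30},{"delta_pos":[-2,0,70],"roll":0,"jaw":30},{"delta_pos":[-2,0,105],"roll":0,"jaw":30},{"delta_pos":[-2,0,140],"roll":0,"jaw":30},{"delta_pos":[-2,0,150],"roll":0,"jaw":30},{"delta_pos":[-2,0,150],"roll":0,"jaw":30}]}}

```text
time_s: 2.18
ee_pos: [381.6, -56.6, 61.5]
ee_rot: [-179.8, 0.4, 15.2]
force: [0.3, -0.1, 0.3]
gripper_width: 27.7
gripper_force: 0.0
```

```bash
python3 - <<'E'
from h import *
f=frame('side'); cv2.imwrite('pics/s1.png',cv2.resize(f['img'][190:300,280:430],(750,550),interpolation=2))
s=env.state(); print(s['ee_pos'],s['force'])
E
```

```text
[383.23561953 -56.76792498  63.07406867] [ 0.27601963 -0.1044983  -0.06712878]
```

View pics/s1.png

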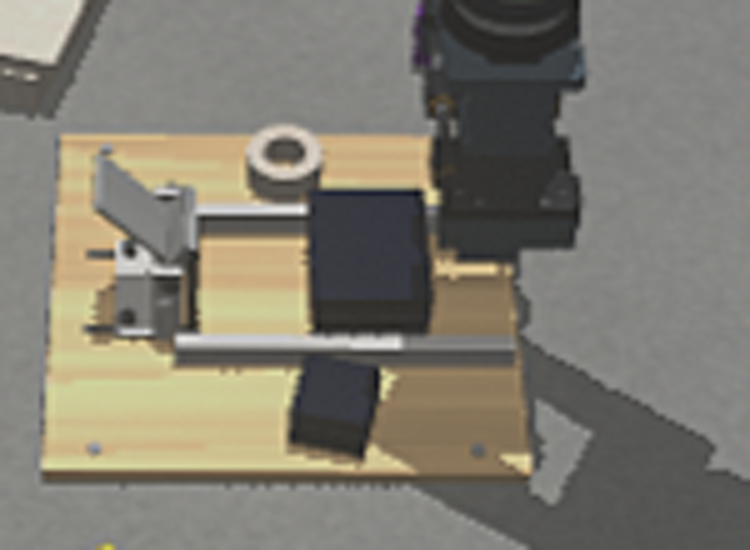

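The side crop shows the fingers at about (510,220), behind the box with a clear gap and above the channel between the rails. I'll descend and then close in slowly.

Emit:
{"name": "arm_command", "arguments": {"rows": [{"delta_pos":[0,0,15],"roll":0,"jaw":30},{"delta_pos":[0,0,30],"roll":0,"jaw":30},{"delta_pos":[0,0,38],"roll":0,"jaw":30},{"delta_pos":[0,0,38],"roll":0,"jaw":30},{"delta_pos":[3,0,38],"roll":0,"jaw":30},{"delta_pos":[6,0,38],"roll":0,"jaw":30},{"delta_pos":[9,0,38],"roll":0,"jaw":30},{"delta_pos":[11,0,38],"roll":0,"jaw":30},{"delta_pos":[13,0,38],"roll":0,"jaw":30},{"delta_pos":[14,0,38],"roll":0,"jaw":30}]}}

```text
time_s: 3.07
ee_pos: [397.4, -52.6, 26.1]
ee_rot: [-180.0, 0.0, 15.3]
force: [-2.6, -1.3, 2.4]
gripper_width: 27.5
gripper_force: 1.2
```

Emit:
{"name": "arm_command", "arguments": {"rows": [{"delta_pos":[1,0,0],"roll":0,"jaw":30},{"delta_pos":[2,0,0],"roll":0,"jaw":30},{"delta_pos":[3,0,0],"roll":0,"jaw":30},{"delta_pos":[5,0,0],"roll":0,"jaw":30},{"delta_pos":[7,0,0],"roll":0,"jaw":30},{"delta_pos":[9,0,0],"roll":0,"jaw":30},{"delta_pos":[11,0,0],"roll":0,"jaw":30},{"delta_pos":[13,0,0],"roll":0,"jaw":30},{"delta_pos":[15,0,0],"roll":0,"jaw":30},{"delta_pos":[17,0,0],"roll":0,"jaw":30},{"delta_pos":[19,0,0],"roll":0,"jaw":30},{"delta_pos":[21,0,0],"roll":0,"jaw":30}]}}

```text
time_s: 4.07
ee_pos: [418.2, -47.1, 26.0]
ee_rot: [180.0, -0.0, 15.3]
force: [-1.1, 0.7, -0.9]
gripper_width: 27.3
gripper_force: 0.5
```

Emit:
{"name": "arm_command", "arguments": {"rows": [{"delta_pos":[2,0,0],"roll":0,"jaw":30},{"delta_pos":[4,0,0],"roll":0,"jaw":30},{"delta_pos":[6,0,0],"roll":0,"jaw":30},{"delta_pos":[8,0,0],"roll":0,"jaw":30},{"delta_pos":[10,0,0],"roll":0,"jaw":30},{"delta_pos":[12,0,0],"roll":0,"jaw":30},{"delta_pos":[14,0,0],"roll":0,"jaw":30},{"delta_pos":[16,0,0],"roll":0,"jaw":30},{"delta_pos":[18,0,0],"roll":0,"jaw":30},{"delta_pos":[20,0,0],"roll":0,"jaw":30},{"delta_pos":[22,0,0],"roll":0,"jaw":30},{"delta_pos":[24,0,0],"roll":0,"jaw":30},{"delta_pos":[26,0,0],"roll":0,"jaw":30},{"delta_pos":[28,0,0],"roll":0,"jaw":30},{"delta_pos":[30,0,0],"roll":0,"jaw":30},{"delta_pos":[32,0,0],"roll":0,"jaw":30},{"delta_pos":[34,0,0],"roll":0,"jaw":30},{"delta_pos":[36,0,0],"roll":0,"jaw":30}]}}

```text
time_s: 5.57
ee_pos: [452.8, -37.6, 26.0]
ee_rot: [180.0, -0.0, 15.3]
force: [-0.6, -0.2, 0.0]
gripper_width: 27.0
gripper_force: 0.5
```

```bash
cat > box.py <<'E'
from h import *
j=np.load('jig.npz'); c,R=j['c'],j['R']; s=env.state()
print('tcp',((s['ee_pos'][:2]-c)@R).round(1),s['ee_pos'][2],'F jig',(s['force'][:2]@R).round(2),s['force'][2],s['time_s'])
for n in('top','side'):
    f=frame(n); Q=cloud(f); L=(Q[...,:2]-c)@R; z=Q[...,2]
    b=(abs(L[...,0])<140)&(abs(L[...,1])<46)&(z>50)&(z<62)&(f['img'].max(-1)<90)
    if b.sum(): print(n,'box',b.sum(),np.percentile(L[b],[2,98],axis=0).round(1).tolist())
    h=(abs(L[...,1])<30)&(L[...,0]>0)&(L[...,0]<140)&(z>82)&(z<135)
    if h.sum(): print(n,'tab tip z',np.percentile(z[h],98),'x',np.percentile(L[h],[2,98],axis=0).round(1).tolist())
    f['img'].dump(n+'.img')
E
python3 box.py
```

```text
tcp [-44.1  -0.1] 25.958527856887365 F jig [-0.58 -0.03] 0.0012469241178427737 5.5667
top box 4 [[23.9, 15.4], [38.9, 20.8]]
top tab tip z 112.93793515495135 x [[83.0, -21.4], [110.1, 20.5]]
side box 394 [[-8.7, -39.3], [62.5, 45.0]]
side tab tip z 109.98314103557055 x [[58.0, -17.3], [111.1, 26.3]]
```

Emit:
{"name": "arm_command", "arguments": {"rows": [{"delta_pos":[1,0,0],"roll":0,"jaw":30},{"delta_pos":[2,0,0],"roll":0,"jaw":30},{"delta_pos":[3,0,0],"roll":0,"jaw":30},{"delta_pos":[4,0,0],"roll":0,"jaw":30},{"delta_pos":[5,0,0],"roll":0,"jaw":30},{"delta_pos":[6,0,0],"roll":0,"jaw":30},{"delta_pos":[7,0,0],"roll":0,"jaw":30},{"delta_pos":[8,0,0],"roll":0,"jaw":30},{"delta_pos":[8,0,0],"roll":0,"jaw":30}]}}

```text
time_s: 6.42
ee_pos: [460.1, -35.5, 25.9]
ee_rot: [-180.0, 0.0, 15.3]
force: [-4.0, -2.2, 3.9]
gripper_width: 27.2
gripper_force: 1.9
```

Emit:
{"name": "arm_command", "arguments": {"rows": [{"delta_pos":[0.5,0,0],"roll":0,"jaw":30},{"delta_pos":[1,0,0],"roll":0,"jaw":30},{"delta_pos":[1.5,0,0],"roll":0,"jaw":30},{"delta_pos":[2,0,0],"roll":0,"jaw":30},{"delta_pos":[2,0,0],"roll":0,"jaw":30}]}}

```text
time_s: 6.83
ee_pos: [460.9, -35.2, 25.9]
ee_rot: [-180.0, 0.2, 15.3]
force: [-6.0, -2.6, 6.2]
gripper_width: 27.5
gripper_force: 3.3
```

```bash
python3 box.py; python3 - <<'E'
import numpy as np,cv2
b=np.load('side.img',allow_pickle=True); cv2.imwrite('pics/s2.png',cv2.resize(b[190:300,280:430],(750,550),interpolation=2))
E
```

```text
tcp [-35.7   0.1] 25.876744826111562 F jig [-6.51 -0.89] 6.162187353053122 6.8333
top box 2 [[38.2, 15.1], [51.7, 20.3]]
top tab tip z 111.63209519161546 x [[84.2, -21.6], [110.0, 19.8]]
side box 381 [[-1.4, -38.4], [69.4, 45.3]]
side tab tip z 126.51700387371821 x [[1.3, -18.9], [111.0, 26.3]]
```

View pics/s2.png

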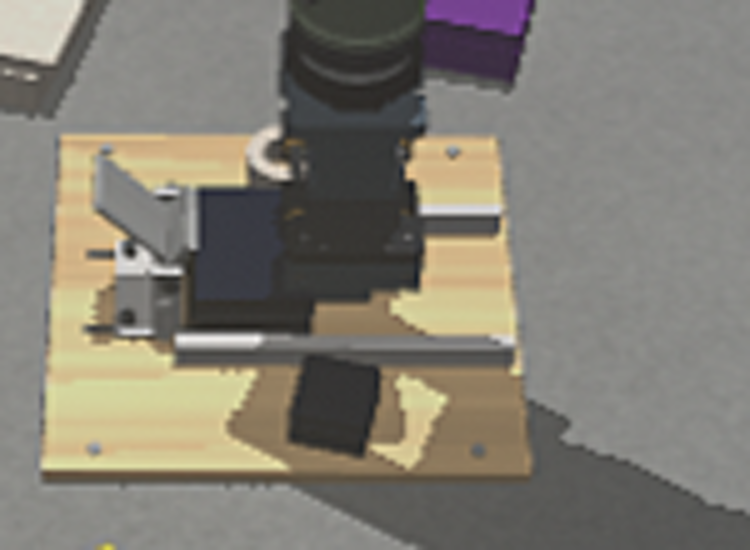

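The box's far edge, crop x≈190, is flush with the pad face in the side view. The depth map puts that edge at about 51 mm and the force is rising on the spring, so the box is home. I'll back off slowly, rise, and go behind the tab.

Emit:
{"name": "arm_command", "arguments": {"rows": [{"delta_pos":[-1,0,0],"roll":0,"jaw":30},{"delta_pos":[-2,0,0],"roll":0,"jaw":30},{"delta_pos":[-3,0,0],"roll":0,"jaw":30},{"delta_pos":[-4,0,0],"roll":0,"jaw":30},{"delta_pos":[-6,0,0],"roll":0,"jaw":30},{"delta_pos":[-9,0,0],"roll":0,"jaw":30},{"delta_pos":[-15,0,0],"roll":0,"jaw":30},{"delta_pos":[-20,0,0],"roll":0,"jaw":30},{"delta_pos":[-22,0,-20],"roll":0,"jaw":30},{"delta_pos":[-22,0,-60],"roll":0,"jaw":30},{"delta_pos":[-22,0,-100],"roll":0,"jaw":20},{"delta_pos":[-22,0,-140],"roll":0,"jaw":10},{"delta_pos":[-22,0,-160],"roll":0,"jaw":0},{"delta_pos":[-22,0,-160],"roll":0,"jaw":0}]}}

```text
time_s: 8.1
ee_pos: [443.8, -41.3, 190.9]
ee_rot: [179.8, -0.6, 15.3]
force: [-0.0, 0.2, -0.2]
gripper_width: 3.6
gripper_force: 0.0
```

```bash
python3 box.py; python3 - <<'E'
from h import *
a=np.load('top.img',allow_pickle=True)[190:335,265:420]
cv2.imwrite('pics/t3.png',cv2.resize(a,(540,505),interpolation=2))
E
```

```text
tcp [-53.9  -1.3] 190.85488524635383 F jig [0.06 0.23] -0.18211461975738022 8.1
top box 1 [[69.5, -0.8], [69.5, -0.8]]
top tab tip z 110.77388400390953 x [[84.2, -17.5], [110.8, 13.2]]
side box 492 [[-16.5, -39.0], [53.0, 44.0]]
side tab tip z 110.83038930895123 x [[59.6, -17.8], [111.1, 27.0]]
```

Emit:
{"name": "arm_command", "arguments": {"rows": [{"delta_pos":[40,0,0],"roll":0,"jaw":0},{"delta_pos":[80,0,0],"roll":0,"jaw":0},{"delta_pos":[120,0,0],"roll":0,"jaw":0},{"delta_pos":[160,0,0],"roll":0,"jaw":0},{"delta_pos":[190,0,0],"roll":0,"jaw":0},{"delta_pos":[200,0,0],"roll":0,"jaw":0},{"delta_pos":[200,0,0],"roll":0,"jaw":0},{"delta_pos":[200,0,0],"roll":0,"jaw":0},{"delta_pos":[200,0,0],"roll":0,"jaw":0}]}}

```text
time_s: 8.95
ee_pos: [631.8, 11.4, 184.9]
ee_rot: [-180.0, 0.2, 15.3]
force: [0.3, 0.8, -0.6]
gripper_width: 0.4
gripper_force: 0.0
```

```bash
python3 box.py
```

```text
tcp [141.4   0. ] 184.9453726248359 F jig [0.52 0.73] -0.5990841485013381 8.95
side box 507 [[-16.5, -38.9], [50.9, 44.4]]
side tab tip z 110.82765798063036 x [[84.0, -16.9], [111.2, 27.7]]
```

Emit:
{"name": "arm_command", "arguments": {"rows": [{"delta_pos":[0,0,30],"roll":0,"jaw":0},{"delta_pos":[0,0,60],"roll":0,"jaw":0},{"delta_pos":[0,0,85],"roll":0,"jaw":0},{"delta_pos":[0,0,97],"roll":0,"jaw":0},{"delta_pos":[0,0,97],"roll":0,"jaw":0},{"delta_pos":[-4,0,97],"roll":0,"jaw":0},{"delta_pos":[-8,0,97],"roll":0,"jaw":0},{"delta_pos":[-10,0,97],"roll":0,"jaw":0},{"delta_pos":[-11,0,97],"roll":0,"jaw":0},{"delta_pos":[-11,0,97],"roll":0,"jaw":0},{"delta_pos":[-11,0,97],"roll":0,"jaw":0}]}}

```text
time_s: 9.97
ee_pos: [623.6, 8.9, 89.7]
ee_rot: [180.0, -0.1, 15.3]
force: [-0.5, -0.5, -0.3]
gripper_width: 0.5
gripper_force: 0.0
```

```bash
python3 box.py; python3 - <<'E'
import numpy as np,cv2
b=np.load('side.img',allow_pickle=True); cv2.imwrite('pics/s4.png',cv2.resize(b[180:290,250:400],(750,550),interpolation=2))
E
```

```text
tcp [132.9  -0.2] 89.70063825821747 F jig [-0.64 -0.32] -0.29142197558405714 9.9667
side box 508 [[-16.5, -38.9], [64.9, 44.7]]
side tab tip z 103.54981905899955 x [[56.7, -17.9], [106.8, 27.5]]
```

View pics/s4.png

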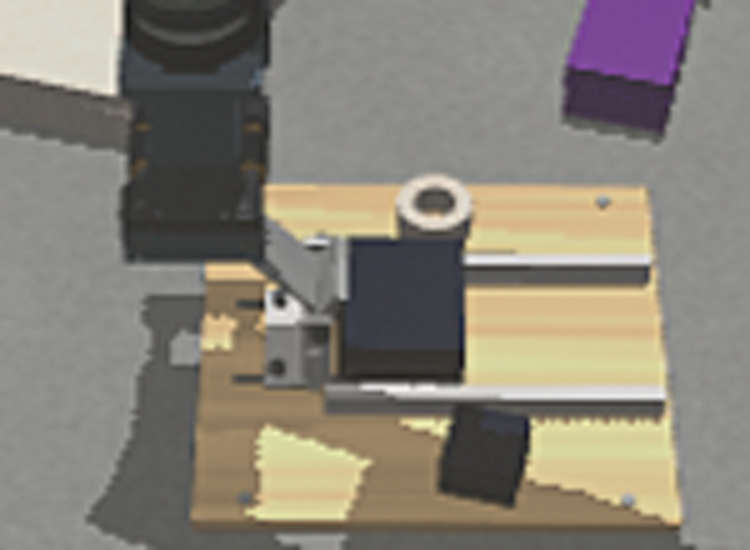

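The fingers at crop (195,220) are right behind the tab tip, the tab is not yet moved, and the box is flush against the pad. I'll approach in small steps.

Emit:
{"name": "arm_command", "arguments": {"rows": [{"delta_pos":[-1,0,0],"roll":0,"jaw":0},{"delta_pos":[-2,0,0],"roll":0,"jaw":0},{"delta_pos":[-3,0,0],"roll":0,"jaw":0},{"delta_pos":[-3.5,0,0],"roll":0,"jaw":0},{"delta_pos":[-4,0,0],"roll":0,"jaw":0},{"delta_pos":[-4,0,0],"roll":0,"jaw":0}]}}

```text
time_s: 10.57
ee_pos: [619.4, 7.9, 88.9]
ee_rot: [180.0, 0.0, 15.3]
force: [0.5, 0.6, -0.7]
gripper_width: 0.8
gripper_force: 0.0
```

Emit:
{"name": "arm_command", "arguments": {"rows": [{"delta_pos":[-0.5,0,-0.5],"roll":0,"jaw":0},{"delta_pos":[-1,0,-1],"roll":0,"jaw":0},{"delta_pos":[-1.5,0,-1.5],"roll":0,"jaw":0},{"delta_pos":[-2,0,-2],"roll":0,"jaw":0},{"delta_pos":[-2.5,0,-2.5],"roll":0,"jaw":0},{"delta_pos":[-2.5,0,-2.5],"roll":0,"jaw":0}]}}

```text
time_s: 11.07
ee_pos: [617.5, 7.3, 91.7]
ee_rot: [180.0, -0.1, 15.3]
force: [2.9, 1.3, -2.0]
gripper_width: 0.1
gripper_force: 1.4
```

Emit:
{"name": "arm_command", "arguments": {"rows": [{"delta_pos":[-0.5,0,-0.6],"roll":0,"jaw":0},{"delta_pos":[-1,0,-1.2],"roll":0,"jaw":0},{"delta_pos":[-1.5,0,-1.8],"roll":0,"jaw":0},{"delta_pos":[-2,0,-2.3],"roll":0,"jaw":0},{"delta_pos":[-2,0,-2.3],"roll":0,"jaw":0}]}}

```text
time_s: 11.48
ee_pos: [615.0, 6.7, 93.8]
ee_rot: [180.0, 0.0, 15.3]
force: [3.3, 1.0, -1.8]
gripper_width: 0.7
gripper_force: 1.2
```

Emit:
{"name": "arm_command", "arguments": {"rows": [{"delta_pos":[-1,0,-1],"roll":0,"jaw":0},{"delta_pos":[-2,0,-2],"roll":0,"jaw":0},{"delta_pos":[-3,0,-3],"roll":0,"jaw":0},{"delta_pos":[-4,0,-4],"roll":0,"jaw":0},{"delta_pos":[-5,0,-4.6],"roll":0,"jaw":0},{"delta_pos":[-5,0,-4.6],"roll":0,"jaw":0}]}}

```text
time_s: 11.98
ee_pos: [610.2, 5.4, 98.6]
ee_rot: [180.0, -0.0, 15.3]
force: [2.0, 0.3, -1.6]
gripper_width: 0.5
gripper_force: 1.1
```

```bash
python3 box.py; python3 - <<'E'
import numpy as np,cv2
b=np.load('side.img',allow_pickle=True); cv2.imwrite('pics/s5.png',cv2.resize(b[195:285,280:355],(600,600*90//75),interpolation=2)[:600])
E
```

```text
tcp [ 1.19e+02 -1.00e-01] 98.58326557960198 F jig [ 2.   -0.19] -1.595869523880474 11.9833
side box 480 [[-16.4, -39.0], [50.9, 44.8]]
side tab tip z 111.62288629496149 x [[56.9, -13.3], [96.8, 28.6]]
```

View pics/s5.png

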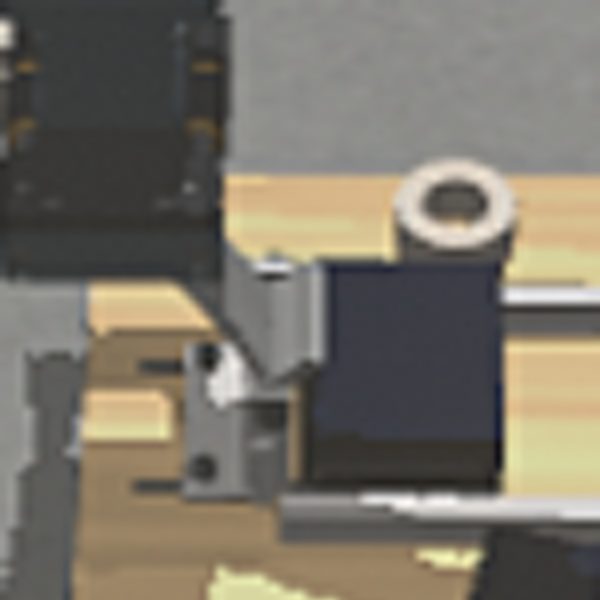

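The tab has rotated forward: its visible tip is at x≈97+ jig, and the foot at crop (310,290) has lowered. The force is low, so I'll keep following the arc.

Emit:
{"name": "arm_command", "arguments": {"rows": [{"delta_pos":[-1,0,-0.8],"roll":0,"jaw":0},{"delta_pos":[-2,0,-1.6],"roll":0,"jaw":0},{"delta_pos":[-3,0,-2.4],"roll":0,"jaw":0},{"delta_pos":[-4,0,-3.1],"roll":0,"jaw":0},{"delta_pos":[-5,0,-3.8],"roll":0,"jaw":0},{"delta_pos":[-6,0,-4.4],"roll":0,"jaw":0},{"delta_pos":[-7,0,-5],"roll":0,"jaw":0},{"delta_pos":[-8,0,-5.6],"roll":0,"jaw":0},{"delta_pos":[-9,0,-6.1],"roll":0,"jaw":0},{"delta_pos":[-10,0,-6.6],"roll":0,"jaw":0}]}}

```text
time_s: 12.92
ee_pos: [600.5, 2.7, 105.0]
ee_rot: [180.0, 0.0, 15.3]
force: [0.5, 0.1, -1.1]
gripper_width: 0.5
gripper_force: 0.8
```

Emit:
{"name": "arm_command", "arguments": {"rows": [{"delta_pos":[-1,0,-0.5],"roll":0,"jaw":0},{"delta_pos":[-2,0,-1],"roll":0,"jaw":0},{"delta_pos":[-3,0,-1.5],"roll":0,"jaw":0},{"delta_pos":[-4,0,-2],"roll":0,"jaw":0},{"delta_pos":[-5,0,-2.4],"roll":0,"jaw":0},{"delta_pos":[-6,0,-2.8],"roll":0,"jaw":0},{"delta_pos":[-7,0,-3.1],"roll":0,"jaw":0},{"delta_pos":[-8,0,-3.4],"roll":0,"jaw":0},{"delta_pos":[-9,0,-3.7],"roll":0,"jaw":0},{"delta_pos":[-10,0,-4],"roll":0,"jaw":0}]}}

```text
time_s: 13.75
ee_pos: [590.8, 0.1, 109.0]
ee_rot: [180.0, 0.0, 15.3]
force: [1.2, 0.1, -0.5]
gripper_width: 0.5
gripper_force: 0.4
```

Emit:
{"name": "arm_command", "arguments": {"rows": [{"delta_pos":[-1,0,-0.3],"roll":0,"jaw":0},{"delta_pos":[-2,0,-0.6],"roll":0,"jaw":0},{"delta_pos":[-3,0,-0.9],"roll":0,"jaw":0},{"delta_pos":[-4,0,-1.2],"roll":0,"jaw":0},{"delta_pos":[-5,0,-1.4],"roll":0,"jaw":0},{"delta_pos":[-6,0,-1.6],"roll":0,"jaw":0},{"delta_pos":[-7,0,-1.8],"roll":0,"jaw":0},{"delta_pos":[-8,0,-2],"roll":0,"jaw":0},{"delta_pos":[-9,0,-2],"roll":0,"jaw":0},{"delta_pos":[-10,0,-2],"roll":0,"jaw":0},{"delta_pos":[-11,0,-2],"roll":0,"jaw":0},{"delta_pos":[-12,0,-2],"roll":0,"jaw":0},{"delta_pos":[-13,0,-2],"roll":0,"jaw":0},{"delta_pos":[-14,0,-2],"roll":0,"jaw":0},{"delta_pos":[-15,0,-2],"roll":0,"jaw":0},{"delta_pos":[-16,0,-2],"roll":0,"jaw":0}]}}

```text
time_s: 15.08
ee_pos: [575.5, -4.1, 110.9]
ee_rot: [180.0, 0.0, 15.3]
force: [0.2, 0.1, -0.5]
gripper_width: 0.9
gripper_force: 0.0
```

```bash
python3 box.py
```

```text
tcp [83.  -0.1] 110.94165337537866 F jig [0.19 0.04] -0.5006262542818587 15.0833
side box 485 [[-16.6, -39.6], [68.3, 44.6]]
side tab tip z 123.18426485980271 x [[48.2, -5.8], [79.7, 26.5]]
```

The flap has snapped: the tip is at x≈48, expected 50 at 1.0 rad, and contact force is zero. I'll retreat and verify.

Emit:
{"name": "arm_command", "arguments": {"rows": [{"delta_pos":[5,0,0],"roll":0,"jaw":0},{"delta_pos":[15,0,-3],"roll":0,"jaw":0},{"delta_pos":[25,0,-15],"roll":0,"jaw":0},{"delta_pos":[30,0,-40],"roll":0,"jaw":0},{"delta_pos":[35,0,-80],"roll":0,"jaw":0},{"delta_pos":[45,0,-110],"roll":0,"jaw":0},{"delta_pos":[60,0,-130],"roll":0,"jaw":0},{"delta_pos":[60,0,-130],"roll":0,"jaw":0},{"delta_pos":[60,0,-130],"roll":0,"jaw":0},{"delta_pos":[60,0,-130],"roll":0,"jaw":0}]}}

```text
time_s: 16.02
ee_pos: [632.6, 11.8, 239.5]
ee_rot: [-180.0, 0.2, 15.3]
force: [0.2, 0.1, -0.8]
gripper_width: 0.7
gripper_force: 0.0
```

```bash
python3 box.py; python3 - <<'E'
import numpy as np,cv2
b=np.load('side.img',allow_pickle=True); cv2.imwrite('pics/s6.png',cv2.resize(b[200:290,280:395],(760,595),interpolation=2))
E
```

```text
tcp [142.3   0.2] 239.4721546964487 F jig [0.24 0.02] -0.8246043560435231 16.0167
side box 475 [[-16.5, -39.3], [68.3, 44.3]]
side tab tip z 123.33488145440285 x [[48.2, -18.9], [62.8, 26.5]]
```

View pics/s6.png

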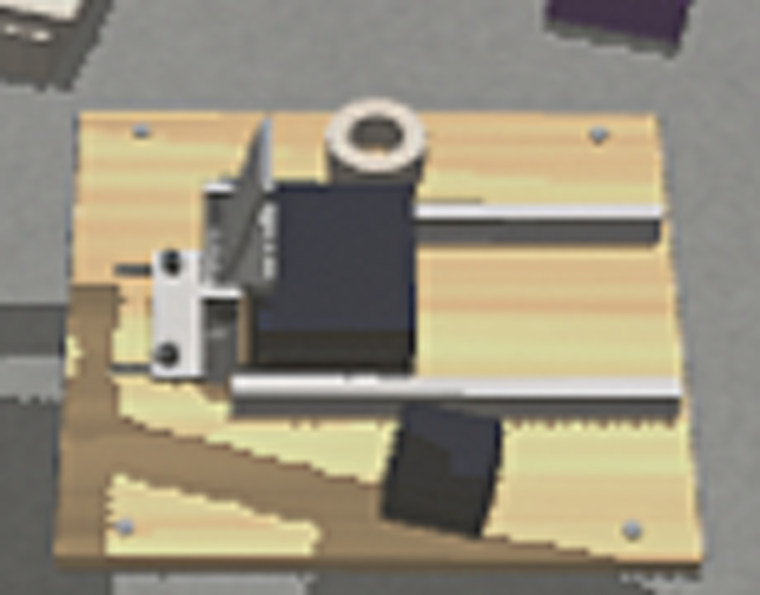

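The tab leans over the box with its tip at crop (265,120), about 1.0 rad. The foot lies on the lid, the box is flat against the pad, and the arm is clear.

```bash
python3 -c "
from workcell import env
print(env.job_done())"
```

```text
the job is handed in; nothing more can be done
None
```

I slid the gift box home against the stop and snapped the flap over onto its lid (about 1.0 rad by camera), with the arm withdrawn clear. I handed the job in at about 16 s; the hand-in call returned no verdict.

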